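# Book a brass lamp finial into stock

### The arm

A 6-joint arm with a two-finger parallel gripper is mounted at the origin on the work surface. World frame = base frame: x ahead of the robot, y to its left, z up, the work surface at z = 0. Lengths are in m, angles in rad, forces in N, time in s.
With the tool pointing down it reaches from about 0.375 to 0.925 m from the base axis. Payload 5.7 kg.
Tool frame: the origin (TCP) lies at the very end of the fingers, on their centre line; the grasp point (between the pads) lies 19 mm behind it; z points along the fingers, y is the line along which they close (so a half turn about z gives the same grasp; the last joint's range is limited). The gripper opens to 88 mm and grips with 3 to 60 N. Pads are 20 mm wide; open, the fingers measure 115 mm over their backs; the gripper's body (75 mm by 178 mm) begins 61 mm behind the grasp point.
Start: joints at [1.015, 0.359, 1.51, -0, 1.272, -0.115], TCP at [0.256, 0.543, 0.223] pointing down, gripper open.
Joint ranges: [-2.97, 2.97], [-1.01, 2.36], [0.21, 2.38], [-0.96, 4.11], [0.2, 2.71], [-2.98, 2.98]. Speed limits (rad/s): [2.39, 2.39, 3.14, 3.14, 3.14, 3.14].

### API

Orientations are given as a unit quaternion [w, x, y, z].
In Python, from station import robot gives the robot as it stands.
- The arm moves only by the shell command python3 -m inch 'ROWS' [OPENING] [FORCE]. ROWS is JSON, a list of rows, each a list of 2 entries, a list of its own where there are three numbers: the shift along the tool's x, y, z scaled (see below), then the turn about the tool's z scaled (see below). A call has 1 to 20 rows; each row shifts and turns the commanded pose from where the row before left it, along the tool's axes as they then stand; what a row does not reach is not made up. The controller multiplies each number of a shift by 0.02 m and each number of a turn by 45 degrees. A row lasts 1/10 s, in which the tool goes at most 50 mm and 8.59 degrees, less where a joint would pass 70% of its speed; a pose out of reach is approached as far as the arm can. A call with a number of a shift or a turn outside -1 to 1 is refused whole. A call with a gripper value outside its range is refused whole. OPENING is the closure, from 0 (fully open) to 1 (shut), set as the call begins (- or left out, the last holds). The fingers move at their own pace and stop on an object; FORCE is the grip in N (left out, the last holds). Time passes only in rows, so rows that do not move let the fingers close. It gives the time, the measured TCP pose, the force, the opening and the grip force at its end, in the units of the state.
- robot.state(): the state, without advancing time (a new reading comes with each control period).
- robot.grab_frame(name): name is "scene" or "side" or "wrist"; returns the picture (384x512x3 uint8, blue, green, red); there is no depth.
- robot.get_calibration(name): a dict with "fx", "fy", "cx", "cy" (pixels), "R" (3x3) and "t" (3): a world point X has camera coordinates R X + t. Camera axes: x right, y down, z forward; pixel columns grow to the right and rows downward; lengths in m; the calibration is good to about 2 mm. The wrist camera is an equidistant fisheye: a pixel r from the principal point sees the ray r / f radians off the axis. A picture is of the moment at which its call begins: read the wrist's pose just before it. get_calibration takes no time and is no camera call; for the wrist camera it gives the pose at the moment of the call.
- robot.job_done(): hands the job in; it is judged then, once.
Trained networks look in the newest picture that a camera, given by its name, has taken for a name from the list of things; names that differ only in an ending like _2 or _b are one class to them, and where a whole thing is asked for, a point or a joint stands for the part that bears it (a point fixed in the world has none). Each returns a list of dicts, best first, with "score" (0 to 1); they miss things now and then, are a little off and sometimes report something else, mostly with a low value. They report only what shows in the picture. A call takes as long as a camera call. They do not tell look-alikes from the thing itself.
- robot.recognise(camera, query): "box" ([centre column, centre row, width, height] in pixels, round what is visible of it).
- robot.place_of(camera, query): "location" ([column, row] in pixels: a listed point, or the origin of a listed thing).
The state is a dict: "time": time; "joint_pos": joint angles; "qvel": joint speeds; "effort": joint torques, N m; "eef_pos": TCP position; "tool_rot": TCP orientation; "ft_force": force on the tool from outside, world axes, zero at the start; "torque": the same for the moment, N m; "gripper_width": finger opening in m; "gripper_force": force on a finger pad.
Only numpy, scipy, OpenCV 4.12 (cv2) and the standard library are available. Lean on these libraries where they do the work, as an engineer would, in place of code of your own. Each camera call takes 0.05 s, during which the arm holds its last target. There are 200 camera calls.

### The job

Book the brass lamp finial into the crate with the yellow-edged label. Take the orange scanner off its rest and hold it still for two seconds with its red window about 10 cm from that label, facing it squarely and pointing at its middle, without the scanner touching the crate, then lay it back on its rest the way it lay. Then stand the finial gently and upright inside that crate near its middle, and last press the green confirm key right down and let it go; leave everything else where it is.

Things in the scene. Friction and masses are not known exactly. Their poses are not given: they have to be found in the camera images.
- scanner: hand scanner: orange bar 130 mm long (x -85 to +45 mm), 36 mm wide (y), 32 mm high (z 0 to 32), with a black head at the +x end, 46 mm wide, that points 60 degrees below the bar's +x direction and hangs to 23 mm below the bar's underside; about 0.25 kg; origin on the bar's underside, x along the bar towards the head, z up when it lies on its rest
- scanner_grip (a point): point in the middle of the orange bar's height, 20 mm behind the scanner's origin (scanner frame -20, 0, 16 mm): midway between the two supports of the rest, where 85 mm of the bar is free for fingers closing across its 36 mm width
- scan_window: red reading window on the end of the scanner's head, rigidly part of the scanner; origin at the window's centre, 70 mm ahead of and 14 mm below the scanner's origin; its x axis is the beam direction, leaving the window (60 degrees below the bar's x when the bar is level); y is the scanner's y
- rest: fixed grey scanner rest: two supports at x = -69 and +28 mm, each 12 mm thick, seats 60 mm above the bench, each with two prongs up to 87 mm leaning outwards, 45 to 53 mm apart, for the 36 mm wide bar; origin at the centre of its underside; the scanner starts with its origin 60 mm above the rest's and its axes parallel to the rest's
- crate_yellow: stock crate: open grey plastic box with the yellow-edged label, fixed to the bench, 120 (x) by 140 (y) by 60 mm high, walls and floor 4 mm, origin at the centre of its underside, -x side is the front with the label board, which slopes out 52 mm further (lower edge 108 mm from the origin); empty at the start; the finial is to stand in here
- label_yellow: barcode label with the yellow edge, 50 by 90 mm, on its crate's sloping board; origin at its centre, 85 mm from the crate's origin towards -x, 45 mm above the bench; z is the outward normal (30 degrees off vertical, leaning to the crate's -x), x up the slope, y along the label. A level scanner whose bar points along the crate's +x faces it squarely
- crate_blue: stock crate: open grey plastic box with the blue-edged label, fixed to the bench, 120 (x) by 140 (y) by 60 mm high, walls and floor 4 mm, origin at the centre of its underside, -x side is the front with the label board, which slopes out 52 mm further (lower edge 108 mm from the origin); holds four fixed copper tubes; not to be used
- crate_red: stock crate: open grey plastic box with the red-edged label, fixed to the bench, 120 (x) by 140 (y) by 60 mm high, walls and floor 4 mm, origin at the centre of its underside, -x side is the front with the label board, which slopes out 52 mm further (lower edge 108 mm from the origin); holds four fixed steel knobs; not to be used
- finial: turned brass lamp finial standing upright, 138 mm high, round foot 60 mm across, about 0.35 kg; a plain neck 22 mm in diameter from 70 to 112 mm height, a wider 30 mm tip above; origin at the centre of its underside, z up
- finial_neck (a point): point on the finial's axis 92 mm above its underside, in the plain 22 mm neck: the place to grip
- confirm (a joint): travel of the green confirm key on the small black terminal, m: 0 up, 0.006 right down; a spring returns it; about 5 N to press right down
- confirm_top (a point): centre of the top of the green confirm key, 32 mm across, which is pressed straight down; the terminal is fixed, 90 by 100 mm
- screwdriver: screwdriver with a red handle lying on the bench, about 200 mm long, bystander; origin under its middle
- glue: red glue bottle, 40 mm across, 110 mm high, bystander; origin under its centre
- jar: amber glass jar, 64 mm across, 75 mm high, bystander; origin under its centre
- cup: copper bowl, 84 mm across, 50 mm high, bystander; origin under its centre
- hammer: hammer lying on the bench, bystander; origin under its middle
- brush: brush lying on the bench, bystander; origin under its middle
Things that resemble listed ones, but are neither listed nor needed, are in the scene too. Leave any blue or turquoise look-alike of the finial alone.

How it is judged:
On the way, in this order (a step that is already met when the one before it is completed fails the run):
1. the held scanner has pointed steadily and squarely at the middle of the yellow-edged label, 60 to 150 mm away, for 1 s (y of label_yellow in the frame of scan_window between -0.015 and 0.015 m and z of label_yellow in the frame of scan_window between -0.015 and 0.015 m and x of label_yellow in the frame of scan_window between 0.06 and 0.15 m and angle between the x axis of scan_window and the z axis of label_yellow, either way round below 0.26 rad and linear speed of scanner below 0.03 m/s and angular speed of scanner below 0.2 rad/s and contact force between the fingers and scanner above 0.5 N), for 1 s.
2. the scanner is back on its rest, let go (x of scanner in the frame of rest between -0.02 and 0.02 m and y of scanner in the frame of rest between -0.01 and 0.01 m and x of scan_window in the frame of rest above 0.03 m and z of scanner in the frame of rest between 0.054 and 0.066 m and angle between scanner's own z axis and vertical below 0.12 rad and contact force between the fingers and scanner below 0.1 N), for 0.2 s.
3. the finial stands upright in the crate with the yellow-edged label, let go (x of finial in the frame of crate_yellow between -0.04 and 0.04 m and y of finial in the frame of crate_yellow between -0.045 and 0.045 m and z of finial in the frame of crate_yellow between -0.002 and 0.012 m and angle between finial's own z axis and vertical below 0.15 rad and contact force between the fingers and finial below 0.1 N), for 0.2 s.
4. the green confirm key is pressed down (value of joint confirm above 0.004 m), for 0.05 s.
At the end, for the whole second after the job is handed in: Scanner on its rest as at the start (within 20 mm along, 10 mm across, 6 mm in height, level to 0.12 rad); finial on the floor of the yellow-labelled crate within 40 mm (x) and 45 mm (y) of its middle, tilt under 0.15 rad; both still and released; key up again (all of step 2 and all of step 3 and linear speed of each of scanner, finial below 0.02 m/s and value of joint confirm below 0.002 m); the robot touches nothing.
It fails at once if the scanner touches the crate with the yellow-edged label (contact force between scanner and crate_yellow above 1 N).
It fails at once if the finial is dropped or knocked (faster than 0.35 m/s with no finger touching it, as after a fall of over 6 mm) (linear speed of finial above 0.35 m/s and contact force between the fingers and finial below 0.1 N).
It fails at once if a bystander (screwdriver, glue bottle, jar, copper bowl, hammer or brush) is moved by more than 30 mm (distance of any of screwdriver, glue, jar, cup, hammer, brush from where it was at the start of the episode above 0.03 m).
It also fails if it takes over 72 s, if anything falls off the work surface, if the arm or the gripper's body presses on something with over 40 N, if the wrist force passes 120 N, or if a joint passes its speed limit or range.

## Working session

There is one attempt and no reset: what is moved stays moved. The work goes in short steps, Python scripts to look and compute and a shell command to move; the robot and the scene stay as the last step left them, time stands still between calls to the robot, and variables do not carry over. Pictures are saved under pics/ and viewed, at most 10 in all, crops included, and the job is handed in when it is done.

```bash
mkdir -p pics; cat > a.py <<'E'
from station import robot
import cv2,numpy as np
for c in ("scene","side"):
    im=robot.grab_frame(c); cv2.imwrite(f"pics/{c}0.png",im)
    for q in ["scanner","scanner_grip","scan_window","rest","crate_yellow","label_yellow","finial","finial_neck","confirm_top"]:
        print(c,q,[(np.round(d["location"]).tolist(),round(d["score"],2)) for d in robot.place_of(c,q)][:4])
    k=robot.get_calibration(c); print({a:np.round(v,4).tolist() for a,v in k.items()})
s=robot.state(); print(s)
E
python3 a.py
```

```text
scene scanner [([160.0, 294.0], 0.69)]
scene scanner_grip [([157.0, 281.0], 0.9)]
scene scan_window [([368.0, 156.0], 0.3)]
scene rest [([171.0, 301.0], 0.98)]
scene crate_yellow [([336.0, 186.0], 0.8)]
scene label_yellow [([314.0, 167.0], 0.71), ([324.0, 127.0], 0.7)]
scene finial [([280.0, 152.0], 0.96), ([238.0, 133.0], 0.73), ([264.0, 168.0], 0.56)]
scene finial_neck [([269.0, 149.0], 0.97), ([235.0, 111.0], 0.96), ([284.0, 132.0], 0.73)]
scene confirm_top []
{'fx': 351.1554, 'fy': 351.1554, 'cx': 255.6045, 'cy': 185.8542, 'R': [[0.8182, 0.5748, 0.0041], [0.4561, -0.6449, -0.6133], [-0.3499, 0.5037, -0.7898]], 't': [-0.4028, -0.1701, 1.2343]}
side scanner [([354.0, 252.0], 0.77)]
side scanner_grip [([280.0, 245.0], 0.53)]
side scan_window []
side rest [([352.0, 268.0], 0.84)]
side crate_yellow [([267.0, 159.0], 0.77), ([408.0, 250.0], 0.72)]
side label_yellow []
side finial [([215.0, 180.0], 0.94), ([231.0, 191.0], 0.76), ([177.0, 200.0], 0.69)]
side finial_neck [([171.0, 182.0], 0.7), ([230.0, 171.0], 0.64)]
side confirm_top [([260.0, 198.0], 0.59)]
{'fx': 374.2567, 'fy': 374.25
[... 180 characters left out ...]
pos': array([ 1.01488719e+00,  3.58789785e-01,  1.51040093e+00,  2.33375075e-06,
        1.27249988e+00, -1.15070072e-01]), 'qvel': array([-1.23077405e-03,  5.28324315e-04,  1.25940623e-03,  8.24022274e-05,
        1.41051043e-04, -8.32962377e-04]), 'effort': array([ 6.50905204e-04, -5.15332139e+01, -2.71130490e+01,  6.74606091e-02,
        2.46089604e-02,  1.46469665e-05]), 'eef_pos': array([0.25599224, 0.54261415, 0.22262851]), 'tool_rot': array([-1.71766054e-05,  2.18639360e-01,  9.75805733e-01, -4.58755250e-05]), 'ft_force': array([-1.08488274, -0.97215655,  0.08237818]), 'torque': array([-0.01685899,  0.01458139, -0.0148845 ]), 'gripper_force': 0.0, 'gripper_width': 0.08780070178143606}
```

```bash
python3 -c "
import cv2,numpy as np
a=cv2.imread('pics/scene0.png');cv2.imwrite('pics/s1.png',cv2.resize(a,(800,600),interpolation=3))
a=cv2.imread('pics/side0.png');cv2.imwrite('pics/s2.png',cv2.resize(a,(800,600),interpolation=3))"
```

```text
(no output)
```

View pics/s1.png

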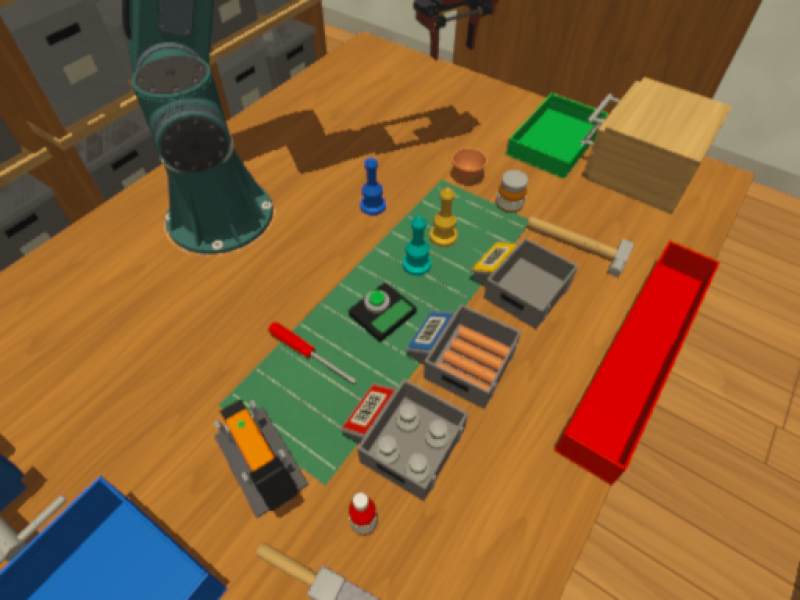

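View pics/s2.png

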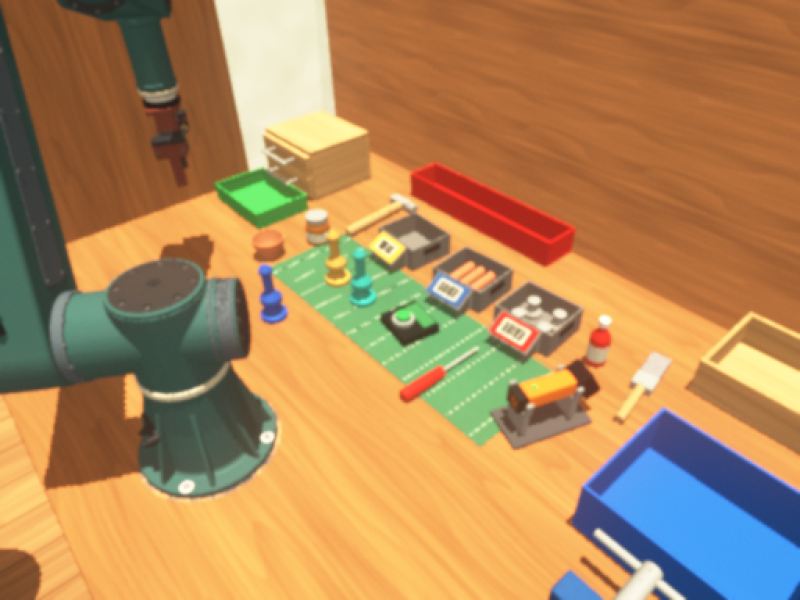

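Scene view (800-px picture): scanner on its rest (250,440), head toward lower right; yellow-label crate (530,280), empty. Finial candidates are blue (372,190), turquoise (417,250) and brass/yellow (444,220). The brass one fits the description. Key is at (377,298).

```bash
cat > h.py <<'E'
from station import robot
import cv2,numpy as np
from scipy.spatial.transform import Rotation as Ro
def ray(c,p,k=None):
    k=k or robot.get_calibration(c); R=np.array(k["R"]);t=np.array(k["t"])
    u=np.array([(p[0]-k["cx"])/k["fx"],(p[1]-k["cy"])/k["fy"]])
    if c=="wrist":
        r=np.hypot(*u); d=np.r_[u*(np.sin(r)/r if r>1e-9 else 1),np.cos(r)]
    else: d=np.r_[u,1]
    return -R.T@t, R.T@(d/np.linalg.norm(d))
def onz(c,p,z,k=None):
    o,d=ray(c,p,k); return o+d*(z-o[2])/d[2]
def tri(rs):
    A=sum(np.eye(3)-np.outer(d,d) for o,d in rs); b=sum((np.eye(3)-np.outer(d,d))@o for o,d in rs)
    return np.linalg.solve(A,b)
def tool(): # tool axes in world (columns)
    q=robot.state()["tool_rot"]; return Ro.from_quat(np.r_[q[1:],q[0]]).as_matrix()
E
python3 - <<'E'
from h import *
s=1.5625
def P(n,a,b,z):
    A=np.array(a)/s;B=np.array(b)/s
    print(n,"tri",tri([ray("scene",A),ray("side",B)]).round(3),"sc",onz("scene",A,z).round(3),"si",onz("side",B,z).round(3))
P("finial foot",(443,237),(337,278),.01)
P("finial tip",(447,193),(334,236),.13)
P("key",(377,298),(403,317),.03)
P("label_y",(494,257),(387,247),.045)
P("crate corner far-right",(576,267),(449,238),.06)
P("crate corner bottom",(539,298+10),(0,0),.06)
P("scan bar tail",(232,408),(505,385),.092)
P("scan grip dot?",(240,425),(525,385),.092)
P("bar head end",(268,467),(574,370),.092)
P("jar",(512,200),(317,238),.0)
P("cup",(468,178),(267,255),.0)
P("glue",(362,525),(598,360),.0)
T=tool();print(T.round(3)); k=robot.get_calibration("wrist");print((-np.array(k["R"]).T@k["t"]).round(3),np.array(k["R"]).round(2),k["fx"],k["cx"],k["cy"])
E
```

```text
finial foot tri [0.445 0.234 0.001] sc [0.45  0.223 0.01 ] si [0.439 0.227 0.01 ]
finial tip tri [0.445 0.231 0.125] sc [0.447 0.229 0.13 ] si [0.44 0.22 0.13]
key tri [ 0.444 -0.006  0.034] sc [ 0.441 -0.003  0.03 ] si [ 0.446 -0.005  0.03 ]
label_y tri [0.579 0.207 0.044] sc [0.579 0.207 0.045] si [0.578 0.207 0.045]
crate corner far-right tri [0.736 0.194 0.059] sc [0.726 0.263 0.06 ] si [0.7   0.117 0.06 ]
crate corner bottom tri [ 0.363 -0.088  0.582] sc [0.711 0.132 0.06 ] si [0.558 3.933 0.06 ]
scan bar tail tri [ 0.41  -0.328  0.093] sc [ 0.415 -0.339  0.092] si [ 0.411 -0.314  0.092]
scan grip dot? tri [ 0.44  -0.343  0.088] sc [ 0.445 -0.352  0.092] si [ 0.437 -0.336  0.092]
bar head end tri [ 0.525 -0.374  0.095] sc [ 0.524 -0.375  0.092] si [ 0.528 -0.371  0.092]
jar tri [ 0.513  0.423 -0.002] sc [0.513 0.423 0.   ] si [0.511 0.418 0.   ]
cup tri [ 0.381  0.452 -0.015] sc [ 0.391  0.43  -0.   ] si [0.373 0.438 0.   ]
glue tri [ 0.666 -0.344  0.006] sc [ 0.664 -0.343  0.   ] si [ 0.671 -0.341 -0.   ]
[[-0.904  0.427 -0.   ]
 [ 0.427  0.904 -0.   ]
 [ 0.    -0.    -1.   ]]
[0.184 0.578 0.385] [[ 0.43  0.9   0.  ]
 [ 0.87 -0.41  0.29]
 [ 0.26 -0.12 -0.96]] 297.3186396354542 252.6646234567438 188.79271388233528
```

```bash
python3 -m inch '[[[-0.97,-0.62,-0.45],0],[[-0.97,-0.62,-0.45],0],[[-0.97,-0.62,-0.45],0],[[-0.97,-0.62,-0.45],0],[[-0.97,-0.62,-0.45],0],[[-0.97,-0.62,-0.45],0],[[-0.97,-0.62,-0.45],0],[[-0.97,-0.62,-0.45],0],[[-0.97,-0.62,-0.45],0],[[-0.97,-0.62,-0.45],0],[[-0.97,-0.62,-0.45],0],[[-0.97,-0.62,-0.45],0],[[-0.97,-0.62,-0.45],0],[[-0.97,-0.62,-0.45],0],[[-0.97,-0.62,-0.45],0],[[-0.97,-0.62,-0.45],0],[[-0.97,-0.62,-0.45],0],[[-0.97,-0.62,-0.45],0],[[0,0,0],0],[[0,0,0],0]]' 0
cat > look.py <<'E'
import sys,json
from h import *
k=robot.get_calibration("wrist"); im=robot.grab_frame("wrist"); n=sys.argv[1]
cv2.imwrite(f"pics/{n}.png",cv2.resize(im,(800,600),interpolation=3))
json.dump({a:np.array(v).tolist() for a,v in k.items()},open(f"{n}.json","w"))
for q in sys.argv[2:]:
    q,z=q.split(":")
    print(q,[(np.round(d["location"]).tolist(),onz("wrist",d["location"],float(z),k).round(3).tolist(),round(d["score"],2)) for d in robot.place_of("wrist",q)][:4])
E
python3 look.py w1 label_yellow:.045 crate_yellow:0 finial:0 finial_neck:.092 confirm_top:.034
```

```text
time: 3.0
eef_pos: [0.4765, 0.1918, 0.3845]
tool_rot: [-0.0, 0.219, 0.976, 0.0]
ft_force: [0.2, 0.3, -0.6]
gripper_width: 0.088
gripper_force: 0.0
label_yellow [([286.0, 196.0], [0.579, 0.211, 0.045], 0.87)]
crate_yellow [([296.0, 229.0], [0.669, 0.201, 0.0], 0.72), ([36.0, 259.0], [0.486, -0.447, 0.0], 0.37)]
finial [([214.0, 37.0], [0.264, 0.216, 0.0], 0.91), ([217.0, 141.0], [0.444, 0.137, 0.0], 0.82), ([262.0, 118.0], [0.441, 0.231, 0.0], 0.76)]
finial_neck [([208.0, 22.0], [0.261, 0.222, 0.092], 0.96), ([209.0, 152.0], [0.446, 0.134, 0.092], 0.85), ([268.0, 125.0], [0.448, 0.234, 0.092], 0.66)]
confirm_top [([56.0, 250.0], [0.485, -0.319, 0.034], 0.56), ([351.0, 48.0], [0.386, 0.428, 0.034], 0.56), ([146.0, 181.0], [0.447, -0.012, 0.034], 0.46)]
```

View pics/w1.png

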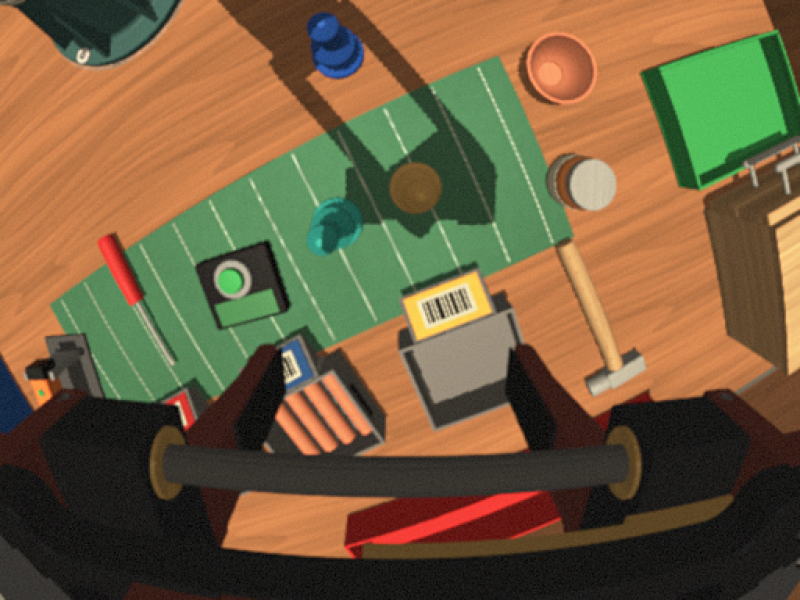

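Wrist view: brass finial at (415,188) between turquoise (335,225) and the jar; blue is at (335,45). The yellow label is at (447,305), its crate at (465,365), key at (231,280).

```bash
python3 - <<'E'
from h import *
import json
k=json.load(open("w1.json"))
f=lambda p,z:onz("wrist",np.array(p)/1.5625,z,k)
P={n:f(p,z) for n,p,z in [("rimFL",(401,347),.06),("rimFR",(521,308),.06),("boardlowL",(402,293),.033),("boardlowR",(486,268),.033),("label",(447,305),.045),("tip",(415,188),.135),("key",(231,280),.034)]}
for n in P: print(n,P[n].round(4))
for a,b in (("rimFL","rimFR"),("boardlowL","boardlowR")):
    v=P[b]-P[a]; print(a,np.linalg.norm(v[:2]).round(4),"crate yaw",np.degrees(np.arctan2(v[1],v[0]))-90)
# yellow blob min-area rectangle
im=cv2.imread("pics/w1.png"); hsv=cv2.cvtColor(im,cv2.COLOR_BGR2HSV)
m=cv2.inRange(hsv,(20,130,150),(32,255,255)); m[:250]=0;m[350:]=0;m[:,:390]=0;m[:,520:]=0
c=max(cv2.findContours(m,0,2)[0],key=cv2.contourArea); b=cv2.boxPoints(cv2.minAreaRect(c)); print(b.round(1))
print(np.array([f(p,.045) for p in b]).round(4))
b3=[f(p,.045) for p in b]; print(np.mean(b3,0).round(4))
E
```

```text
rimFL [0.5973 0.1451 0.06  ]
rimFR [0.6134 0.288  0.06  ]
boardlowL [0.5471 0.1702 0.033 ]
boardlowR [0.5612 0.2706 0.033 ]
label [0.5787 0.212  0.045 ]
tip [0.436  0.2329 0.135 ]
key [ 0.4451 -0.0068  0.034 ]
rimFL 0.1439 crate yaw -6.429838051780806
boardlowL 0.1014 crate yaw -8.016515799704266
[[402.7 299.9]
 [475.9 272.4]
 [490.7 311.8]
 [417.5 339.2]]
[[0.5514 0.1688 0.045 ]
 [0.5574 0.2571 0.045 ]
 [0.6083 0.2551 0.045 ]
 [0.6025 0.1641 0.045 ]]
[0.5799 0.2113 0.045 ]
```

```bash
python3 -m inch '[[[-0.43,-1,0.1],0],[[-0.43,-1,0.1],0],[[-0.43,-1,0.1],0],[[-0.43,-1,0.1],0],[[-0.43,-1,0.1],0],[[-0.43,-1,0.1],0],[[-0.43,-1,0.1],0],[[-0.43,-1,0.1],0],[[-0.43,-1,0.1],0],[[-0.43,-1,0.1],0],[[-0.43,-1,0.1],0],[[-0.43,-1,0.1],0],[[-0.43,-1,0.1],0],[[-0.43,-1,0.1],0],[[-0.43,-1,0.1],0],[[-0.43,-1,0.1],0],[[-0.43,-1,0.1],0],[[-0.43,-1,0.1],0],[[-0.43,-1,0.1],0],[[-0.43,-1,0.1],0]]'
python3 -m inch '[[[-0.43,-1,0.1],0],[[-0.43,-1,0.1],0],[[-0.43,-1,0.1],0],[[-0.43,-1,0.1],0],[[0,0,0],-0.11],[[0,0,0],0],[[0,0,0],0]]'
python3 look.py w2 scanner:.06 scanner_grip:.076 scan_window:.046 rest:0
```

```text
time: 5.3
eef_pos: [0.4615, -0.2437, 0.3444]
tool_rot: [-0.0, 0.218, 0.976, 0.0]
ft_force: [0.3, -0.3, 0.3]
gripper_width: 0.0878
gripper_force: 0.0
time: 6.0
eef_pos: [0.4586, -0.3298, 0.3366]
tool_rot: [-0.0, 0.177, 0.984, 0.0]
ft_force: [0.0, -0.0, -0.4]
gripper_width: 0.0879
gripper_force: 0.0
scanner [([235.0, 178.0], [0.484, -0.365, 0.06], 0.94), ([430.0, 83.0], [0.44, -0.009, 0.06], 0.58)]
scanner_grip [([235.0, 168.0], [0.466, -0.357, 0.076], 0.9), ([233.0, 269.0], [0.624, -0.423, 0.076], 0.32)]
scan_window [([237.0, 265.0], [0.635, -0.423, 0.046], 0.46)]
rest [([240.0, 173.0], [0.491, -0.363, 0.0], 0.61)]
```

View pics/w2.png

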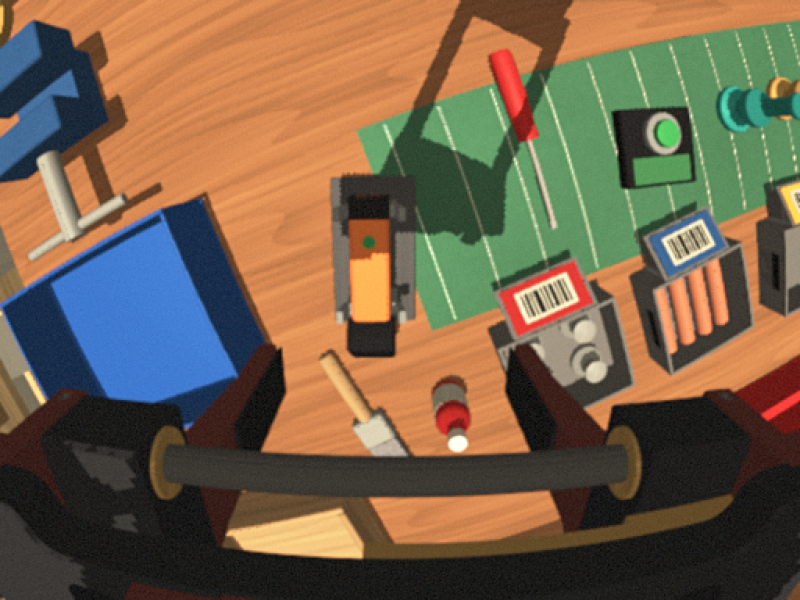

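The scanner lies almost upright in this picture: black tail cap at (369,205), orange bar down to (370,320), head at (371,340).

```bash
python3 - <<'E'
from h import *
import json
k=json.load(open("w2.json"))
f=lambda p,z:onz("wrist",np.array(p)/1.5625,z,k)
a=f((369,196),.092);b=f((370,320),.092);d=f((369,218),.092);w1=f((350,270),.092);w2=f((390,270),.092)
v=b-a;print(a,d,b,np.linalg.norm(v),np.linalg.norm(w2-w1),"yaw",np.degrees(np.arctan2(v[1],v[0])))
r=[f(p,.0) for p in [(333,178),(414,178)]];print(r)
g=[f(p,.092) for p in ((369,208),(369,240),(369,280),(370,310))];print(np.round(g,4))
print(tool().round(3))
E
```

```text
[ 0.40719412 -0.33266842  0.092     ] [ 0.42544207 -0.33962165  0.092     ] [ 0.51463514 -0.37310824  0.092     ] 0.11479962444636621 0.03621595318314421 yaw -20.625878195670243
[array([ 0.38034004, -0.36900605,  0.        ]), array([ 0.41105621, -0.28803536,  0.        ])]
[[ 0.4171 -0.3364  0.092 ]
 [ 0.4439 -0.3467  0.092 ]
 [ 0.4783 -0.36    0.092 ]
 [ 0.5054 -0.3695  0.092 ]]
[[-0.938  0.347  0.   ]
 [ 0.347  0.938 -0.   ]
 [-0.    -0.    -1.   ]]
```

```bash
python3 -m inch '[[[-0.42,-0.54,1],0],[[-0.43,-0.54,1],0],[[0,0,1],0],[[0,0,1],0],[[0,0,1],0],[[0,0,1],0],[[0,0,1],0],[[0,0,1],0],[[0,0,1],0],[[0,0,1],0],[[0,0,0.5],0],[[0,0,0],0],[[0,0,0],0]]'
python3 look.py w3 scanner_grip:.076
```

```text
time: 7.55
eef_pos: [0.4673, -0.3568, 0.1273]
tool_rot: [0.0, 0.176, 0.984, -0.0]
ft_force: [-0.6, -0.3, 1.6]
gripper_width: 0.088
gripper_force: 0.0
scanner_grip [([252.0, 210.0], [0.469, -0.356, 0.076], 0.67)]
```

View pics/w3.png

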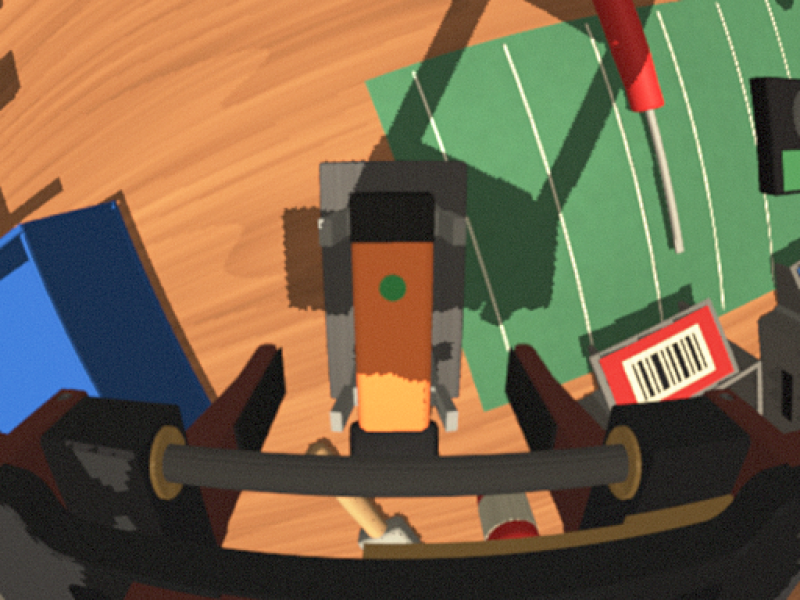

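Bar is centred between the fingers (centreline x≈393), and the rear support (y≈225) and front support (y≈412) sit clear of the grip point (394,328).

```bash
python3 -m inch '[[[0,0,0.7],0],[[0,0,0.7],0],[[0,0,0.7],0],[[0,0,0.7],0],[[0,0,0.7],0],[[0,0,0],0],[[0,0,0],0]]'
python3 -m inch '[[[0,0,0],0],[[0,0,0],0],[[0,0,0],0],[[0,0,0],0],[[0,0,0],0],[[0,0,0],0],[[0,0,0],0],[[0,0,0],0]]' 1 40
```

```text
time: 8.35
eef_pos: [0.4666, -0.3564, 0.056]
tool_rot: [-0.001, 0.176, 0.984, 0.0]
ft_force: [-0.5, -0.3, -0.4]
gripper_width: 0.0878
gripper_force: 0.0
time: 9.15
eef_pos: [0.4669, -0.3567, 0.0568]
tool_rot: [0.0, 0.176, 0.984, -0.0]
ft_force: [-0.5, 0.0, 0.8]
gripper_width: 0.0358
gripper_force: 40.0
```

```bash
python3 -m inch '[[[0,0,-0.3],0],[[0,0,-0.6],0],[[0,0,-1],0],[[0,0,-1],0],[[0,0,-1],0],[[0,0,-1],0],[[0,0,-1],0],[[0,0,-1],0],[[0,0,-1],0],[[0,0,-1],0],[[0,0,-0.5],0],[[0,0,-0.3],0],[[0,0,0],-0.1],[[0,0,0],-0.1],[[0,0,0],-0.1]]'
python3 -m inch '[[[0.1,0.5,0],0],[[0.18,0.8,0],0],[[0.18,1,0],0],[[0.18,1,0],0],[[0.18,1,0],0],[[0.18,1,0],0],[[0.18,1,0],0],[[0.18,1,0],0],[[0.18,1,0],0],[[0.18,1,0],0],[[0.18,1,0],0],[[0.18,1,0],0],[[0.18,1,0],0],[[0.18,1,0],0],[[0.18,1,0],0],[[0.18,1,0],0],[[0.18,1,0],0],[[0.18,1,0],0],[[0.18,1,0],0],[[0.18,1,0],0]]'
python3 -m inch '[[[0.18,1,0],0],[[0.18,1,0],0],[[0.18,1,0],0],[[0.18,1,0],0],[[0.18,1,0],0],[[0.18,1,0],0],[[0.18,1,0],0],[[0.18,0.8,0],0],[[0.18,0.5,0],0],[[0.18,0.3,0],0],[[0,0,0],0],[[0,0,0],0],[[0,0,0],0]]'
python3 look.py w4 label_yellow:.045 scan_window:.2
python3 -c "
from h import *
print(tool().round(3))"
```

```text
time: 10.65
eef_pos: [0.4664, -0.3561, 0.25]
tool_rot: [-0.001, 0.058, 0.998, 0.001]
ft_force: [0.7, -0.2, -2.8]
gripper_width: 0.0358
gripper_force: 40.0
time: 12.65
eef_pos: [0.4419, 0.0368, 0.2508]
tool_rot: [0.0, 0.059, 0.998, 0.0]
ft_force: [0.9, 1.2, -2.3]
gripper_width: 0.0361
gripper_force: 40.0
time: 13.95
eef_pos: [0.4274, 0.2096, 0.2507]
tool_rot: [0.0, 0.06, 0.998, -0.0]
ft_force: [-0.5, -0.5, -2.4]
gripper_width: 0.0355
gripper_force: 40.0
label_yellow []
scan_window []
[[-0.993  0.119 -0.   ]
 [ 0.119  0.993 -0.   ]
 [ 0.    -0.    -1.   ]]
```

View pics/w4.png

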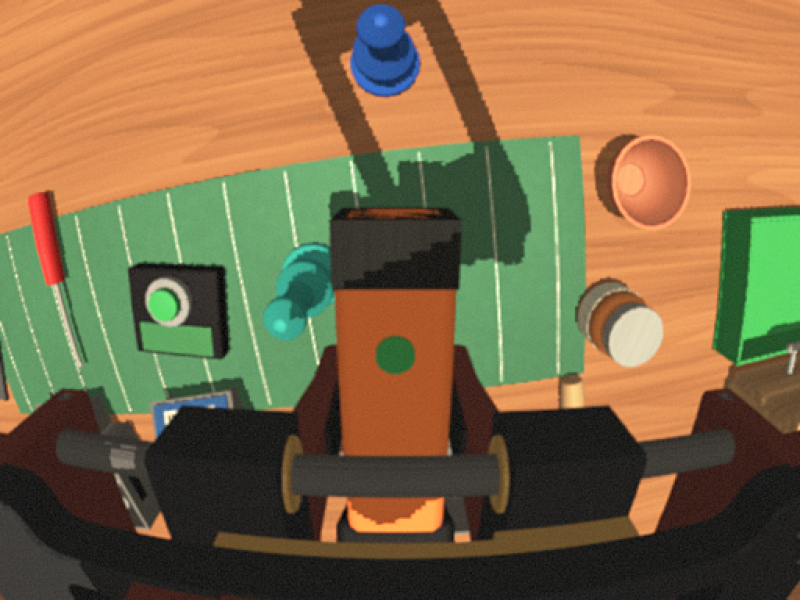

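Scanner is held straight (bar centreline x≈395). Turquoise finial is off to the left (300,290) and lower; the brass one is hidden under the bar.

```bash
python3 -m inch '[[[0,0.4,0],0],[[0,0.4,0],0],[[0,0.18,0.5],0],[[0,0,0.6],0],[[0,0,0.6],0],[[0,0,0.6],0],[[0,0,0.6],0],[[0,0,0.6],0],[[0,0,0.5],0],[[0,0,0.4],0],[[0,0,0.13],0],[[0,0,0],0],[[0,0,0],0]]'
python3 - <<'E'
from h import *
a=robot.grab_frame("scene");b=robot.grab_frame("side")
def crop(im,x,y): return cv2.resize(im[y:y+120,x:x+160],(800,600),interpolation=3)[:,:]
for c in("scene","side"):
  for q in("label_yellow","scan_window","scanner"): print(c,q,[(np.round(d["location"]).tolist(),round(d["score"],2)) for d in robot.place_of(c,q)])
cv2.imwrite("pics/hold.png",np.hstack([cv2.resize(a[90:240,230:390],(400,375),interpolation=3),cv2.resize(b[80:230,180:340],(400,375),interpolation=3)]))
s=robot.state();print(s["time"],s["eef_pos"],s["gripper_force"])
E
```

```text
time: 15.4
eef_pos: [0.4301, 0.2297, 0.1604]
tool_rot: [0.0, 0.059, 0.998, 0.0]
ft_force: [-0.7, 1.2, -2.4]
gripper_width: 0.0359
gripper_force: 40.0
scene label_yellow [([284.0, 150.0], 0.75), ([316.0, 163.0], 0.66), ([322.0, 133.0], 0.57), ([287.0, 116.0], 0.31)]
scene scan_window [([235.0, 337.0], 0.42)]
scene scanner [([287.0, 114.0], 0.59), ([284.0, 108.0], 0.3)]
side label_yellow [([247.0, 156.0], 0.74), ([215.0, 178.0], 0.45)]
side scan_window []
side scanner [([215.0, 141.0], 0.57)]
15.8 [0.42978854 0.22959912 0.16022205] 39.99924659729004
```

View pics/hold.png

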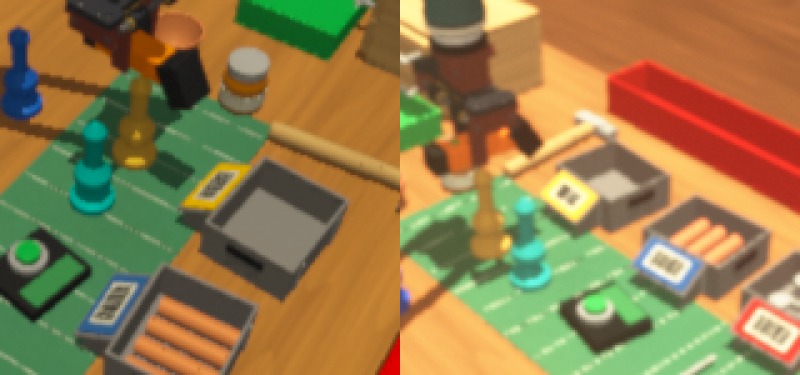

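Hold pose: the scanner head (left panel 183,80; right panel 520,135) is above and in front of the yellow label, clear of the finial tip and the crate. I'll use these views to recheck the label and the crate yaw.

```bash
python3 - <<'E'
from h import *
A=lambda p:ray("scene",np.array(p)/2.5+[230,90]); B=lambda p:ray("side",(np.array(p)-[400,0])/2.5+[180,80])
for n,a,b in [("label",(217,188),(568,193)),("rimFL(near blue)",(204,226),(603,228)),("rimFR",(264,160),(558,158)),("rimBR",(346,203),(608,144)),("rimBL",(280,270),(669,180))]:
    print(n,tri([A(a),B(b)]).round(4))
# predicted window/label pixels
for c in("scene","side"):
    k=robot.get_calibration(c)
    T=robot.state()["eef_pos"];ux=np.array([.993,-.119,0]);W=T+[0,0,.019-.016]+.09*ux-[0,0,.014]
    L=W+.12*(.5*ux-np.array([0,0,.866]));
    for X in(W,L):
        p=np.array(k["R"])@X+k["t"]; print(c,X.round(4),(p[:2]/p[2]*k["fx"]+[k["cx"],k["cy"]]).round(1))
E
```

```text
label [0.5804 0.2098 0.0439]
rimFL(near blue) [0.5928 0.1558 0.0125]
rimFR [0.6117 0.2696 0.0646]
rimBR [0.7232 0.2803 0.0429]
rimBL [0.7062 0.1238 0.0577]
scene [0.5192 0.2189 0.1492] [305.5 130.1]
scene [0.5787 0.2117 0.0453] [316.9 163.4]
side [0.5192 0.2189 0.1492] [231.7 138.4]
side [0.5787 0.2117 0.0453] [247.  157.4]
```

Aim agrees with the measured label to within ~2 mm. Hold for 2+ s, then lift.

```bash
python3 -m inch '[[[0,0,0],0],[[0,0,0],0],[[0,0,0],0],[[0,0,0],0],[[0,0,0],0],[[0,0,0],0],[[0,0,0],0],[[0,0,0],0],[[0,0,0],0],[[0,0,0],0],[[0,0,0],0],[[0,0,0],0],[[0,0,0],0],[[0,0,0],0],[[0,0,0],0],[[0,0,0],0],[[0,0,0],0],[[0,0,0],0],[[0,0,0],0],[[0,0,0],0]]'
python3 -m inch '[[[0,0,-0.4],0],[[0,0,-0.8],0],[[0,0,-0.8],0],[[0,0,-0.8],0],[[0,0,-0.8],0],[[0,0,-0.6],0],[[0,0,-0.3],0],[[-0.1,-0.5,0],0],[[-0.18,-0.8,0],0],[[-0.18,-1,0],0],[[-0.18,-1,0],0],[[-0.18,-1,0],0],[[-0.18,-1,0],0],[[-0.18,-1,0],0],[[-0.18,-1,0],0],[[-0.18,-1,0],0],[[-0.18,-1,0],0],[[-0.18,-1,0],0],[[-0.18,-1,0],0],[[-0.18,-1,0],0]]'
python3 -m inch '[[[-0.18,-1,0],0],[[-0.18,-1,0],0],[[-0.18,-1,0],0],[[-0.18,-1,0],0],[[-0.18,-1,0],0],[[-0.18,-1,0],0],[[-0.18,-1,0],0],[[-0.18,-1,0],0],[[-0.18,-1,0],0],[[-0.18,-1,0],0],[[-0.18,-1,0],0],[[-0.18,-1,0],0],[[-0.18,-0.8,0],0],[[-0.18,-0.5,0],0],[[-0.18,-0.5,0],0],[[0,0,0],0.1],[[0,0,0],0.1],[[0,0,0],0.1],[[0,0,0],0],[[0,0,0],0]]'
python3 -c "
from h import *
T=tool();s=robot.state();print(T.round(3),s['eef_pos'],(T.T@(np.array([.4669,-.3567,.0568])-s['eef_pos'])/.02).round(2))"
```

```text
time: 17.8
eef_pos: [0.4297, 0.2296, 0.16]
tool_rot: [-0.0, 0.059, 0.998, -0.0]
ft_force: [-0.2, 0.6, -3.5]
gripper_width: 0.0356
gripper_force: 40.0
time: 19.8
eef_pos: [0.4444, -0.0214, 0.2492]
tool_rot: [-0.001, 0.059, 0.998, -0.0]
ft_force: [-0.5, 0.4, -2.4]
gripper_width: 0.0358
gripper_force: 40.0
time: 21.8
eef_pos: [0.4664, -0.3003, 0.25]
tool_rot: [-0.0, 0.175, 0.985, 0.0]
ft_force: [-0.5, 0.8, -2.2]
gripper_width: 0.0358
gripper_force: 40.0
[[-0.939  0.345 -0.   ]
 [ 0.345  0.939  0.   ]
 [ 0.     0.    -1.   ]] [ 0.46638237 -0.30031933  0.24999637] [-1.   -2.64  9.66]
```

```bash
python3 -m inch '[[[-0.3,-0.7,0],0],[[-0.3,-0.7,0],0],[[-0.2,-0.7,0],0],[[-0.2,-0.54,0],0],[[0,0,0.8],0],[[0,0,1],0],[[0,0,1],0],[[0,0,1],0],[[0,0,1],0],[[0,0,1],0],[[0,0,0.8],0],[[0,0,0],0],[[0,0,0],0],[[0,0,0],0]]'
python3 -c "
from h import *
T=tool();s=robot.state();print(s['eef_pos'],(T.T@(np.array([.4669,-.3567,.0568])-s['eef_pos'])/.02).round(2))"
```

```text
time: 23.2
eef_pos: [0.4674, -0.358, 0.1191]
tool_rot: [0.001, 0.176, 0.984, -0.001]
ft_force: [0.5, -0.8, -1.7]
gripper_width: 0.0354
gripper_force: 40.0
[ 0.46738519 -0.35799634  0.11911051] [0.05 0.06 3.12]
```

```bash
python3 -m inch '[[[0.05,0.06,0.5],0],[[0,0,0.6],0],[[0,0,0.6],0],[[0,0,0.5],0],[[0,0,0.4],0],[[0,0,0.25],0],[[0,0,0.15],0],[[0,0,0.05],0],[[0,0,0.03],0],[[0,0,0],0],[[0,0,0],0]]'
python3 -m inch '[[[0,0,0],0],[[0,0,0],0],[[0,0,0],0],[[0,0,0],0],[[0,0,0],0],[[0,0,0],0],[[0,0,0],0],[[0,0,0],0]]' 0
python3 -m inch '[[[0,0,-0.5],0],[[0,0,-1],0],[[0,0,-1],0],[[0,0,-1],0],[[0,0,-1],0],[[0,0,-1],0],[[0,0,-1],0],[[0,0,-1],0],[[0,0,-1],0],[[0,0,-1],0],[[0,0,0],0]]'
python3 look.py w5 scanner_grip:.076 scanner:.06
python3 - <<'E'
from h import *
T=tool();s=robot.state();print(T.round(3),(T.T@(np.array([.444,.07,.25])-s['eef_pos'])/.02).round(2))
E
```

```text
time: 24.3
eef_pos: [0.4665, -0.3558, 0.0568]
tool_rot: [0.0, 0.176, 0.984, -0.0]
ft_force: [-0.4, -1.1, -2.7]
gripper_width: 0.0357
gripper_force: 40.0
time: 25.1
eef_pos: [0.4662, -0.3555, 0.0565]
tool_rot: [-0.0, 0.176, 0.984, -0.0]
ft_force: [-0.3, -1.0, -0.4]
gripper_width: 0.0877
gripper_force: 0.0
time: 26.2
eef_pos: [0.4676, -0.3568, 0.25]
tool_rot: [0.003, 0.176, 0.984, -0.002]
ft_force: [0.6, -0.1, 0.5]
gripper_width: 0.0882
gripper_force: 0.0
scanner_grip [([255.0, 170.0], [0.469, -0.353, 0.076], 0.77)]
scanner [([254.0, 184.0], [0.489, -0.362, 0.06], 0.88)]
[[-0.938  0.347 -0.001]
 [ 0.347  0.938  0.   ]
 [ 0.001  0.    -1.   ]] [ 8.4  19.56 -0.19]
```

View pics/w5.png

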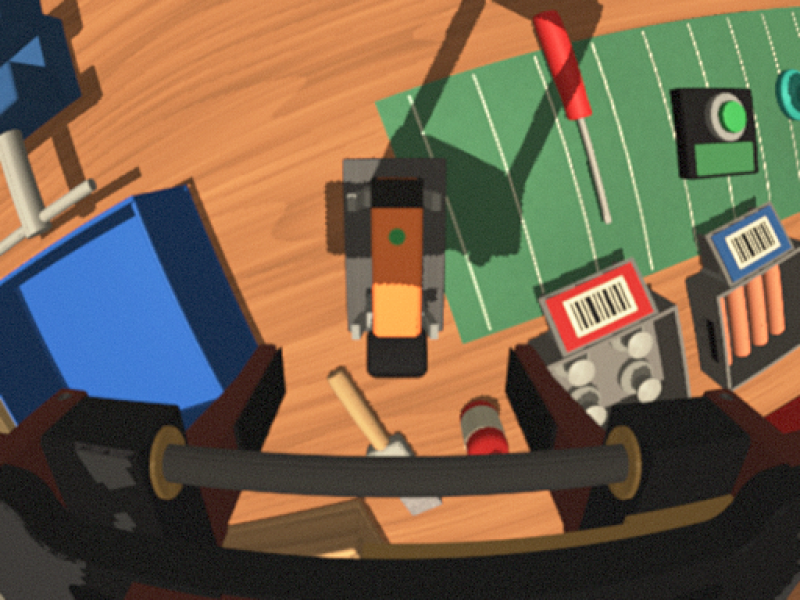

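Scanner is seated between the prongs as before: tail at (397,190), head at (397,355). Now to the brass finial for a confirming crop.

```bash
python3 -m inch '[[[0.32,0.98,-0.15],0],[[0.32,0.98,-0.15],0],[[0.32,0.98,-0.15],0],[[0.32,0.98,-0.15],0],[[0.32,0.98,-0.15],0],[[0.32,0.98,-0.15],0],[[0.32,0.98,-0.15],0],[[0.32,0.98,-0.15],0],[[0.32,0.98,-0.15],0],[[0.32,0.98,-0.15],0],[[0.32,0.98,-0.15],0],[[0.32,0.98,-0.15],0],[[0.32,0.98,-0.15],0],[[0.32,0.98,-0.15],0],[[0.32,0.98,-0.15],0],[[0.32,0.98,-0.15],0],[[0.32,0.98,-0.15],0],[[0.32,0.98,-0.15],0],[[0.32,0.98,-0.15],0],[[0.32,0.98,-0.15],0]]' 0.2
python3 -m inch '[[[0.32,0.98,-0.15],0],[[0.32,0.98,-0.15],0],[[0.32,0.98,-0.15],0],[[0.32,0.98,-0.15],0],[[0.32,0.98,-0.15],0],[[0.32,0.98,-0.15],0],[[0.32,0.98,-0.15],0],[[0.32,0.98,-0.15],0],[[0,0,0],0],[[0,0,0],0],[[0,0,0],0]]'
python3 look.py w6 finial:0 finial_neck:.092 label_yellow:.045 crate_yellow:0
python3 -c "
import cv2
a=cv2.imread('pics/w6.png');cv2.imwrite('pics/w6c.png',a[80:440,240:720])"
```

```text
time: 28.35
eef_pos: [0.4809, 0.0588, 0.3065]
tool_rot: [-0.0, 0.176, 0.984, 0.0]
ft_force: [-0.6, 0.3, -0.8]
gripper_width: 0.0702
gripper_force: 0.0
time: 29.45
eef_pos: [0.4878, 0.2211, 0.3302]
tool_rot: [-0.0, 0.176, 0.984, -0.0]
ft_force: [0.5, 0.8, 0.6]
gripper_width: 0.0704
gripper_force: 0.0
finial [([205.0, 26.0], [0.264, 0.222, 0.0], 0.97), ([1.0, 249.0], [0.483, -0.465, 0.0], 0.58), ([196.0, 143.0], [0.444, 0.137, 0.0], 0.57)]
finial_neck [([183.0, 152.0], [0.443, 0.136, 0.092], 0.94), ([252.0, 129.0], [0.448, 0.237, 0.092], 0.89), ([196.0, 11.0], [0.266, 0.223, 0.092], 0.69)]
label_yellow [([267.0, 209.0], [0.581, 0.213, 0.045], 0.77), ([352.0, 50.0], [0.384, 0.424, 0.045], 0.2)]
crate_yellow [([276.0, 243.0], [0.668, 0.204, 0.0], 0.86)]
```

View pics/w6c.png

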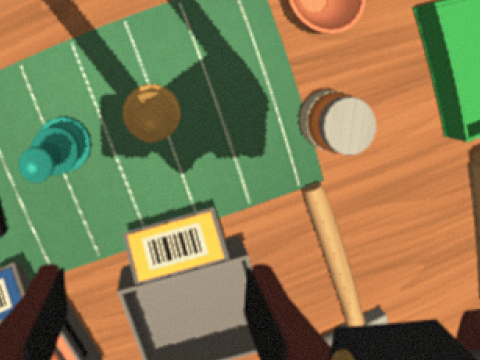

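The crop confirms brass at crop (152,112) = full (392,192), distinct from turquoise at crop (50,150). The yellow-edged label and empty crate are below it.

```bash
python3 - <<'E'
from h import *
import json
k=json.load(open("w6.json"));f=lambda p,z:onz("wrist",np.array(p)/1.5625,z,k).round(4)
print([f((392,193),z) for z in(.01,.09,.13)], f((360,367-0),.06),f((487,329),.06))
T=tool();e=robot.state()["eef_pos"]
print(T.round(3),(T.T@(np.array([.446,.235,.16])-e)/.02).round(2))
E
```

```text
[array([0.4461, 0.2353, 0.01  ]), array([0.4406, 0.2378, 0.09  ]), array([0.4379, 0.239 , 0.13  ])] [0.5968 0.1445 0.06  ] [0.6023 0.2802 0.06  ]
[[-0.938  0.348 -0.   ]
 [ 0.348  0.938 -0.   ]
 [ 0.    -0.    -1.   ]] [ 2.24 -0.07  8.52]
```

```bash
python3 -m inch '[[[0.75,0,0],0],[[0.75,-0.04,0],0],[[0.74,-0.03,0],0],[[0,0,1],0],[[0,0,1],0],[[0,0,1],0],[[0,0,1],0],[[0,0,1],0],[[0,0,1],0],[[0,0,1],0],[[0,0,1],0],[[0,0,0],0],[[0,0,0],0]]'
python3 - <<'E'
from h import *
k=robot.get_calibration("wrist");im=robot.grab_frame("wrist");cv2.imwrite("pics/w7.png",im)
for q,z in(("finial_neck",.092),("finial",0)): print(q,[(np.round(d["location"]).tolist(),onz("wrist",d["location"],z,k).round(3).tolist(),round(d["score"],2)) for d in robot.place_of("wrist",q)])
T=tool();e=robot.state()["eef_pos"];print(e,(T.T@(np.array([.446,.235,.073])-e)/.02).round(2))
E
```

```text
time: 31.0
eef_pos: [0.4453, 0.2359, 0.1708]
tool_rot: [-0.0, 0.176, 0.984, -0.0]
ft_force: [0.8, 0.6, 0.2]
gripper_width: 0.0703
gripper_force: 0.0
finial_neck [([147.0, 229.0], [0.442, 0.134, 0.092], 0.97), ([159.0, 4.0], [0.261, 0.222, 0.092], 0.78), ([250.0, 198.0], [0.446, 0.235, 0.092], 0.74), ([72.0, 248.0], [0.435, 0.037, 0.092], 0.73), ([248.0, 170.0], [0.422, 0.242, 0.092], 0.39)]
finial [([183.0, 31.0], [0.265, 0.221, 0.0], 0.96), ([252.0, 171.0], [0.445, 0.237, 0.0], 0.69), ([172.0, 197.0], [0.441, 0.135, 0.0], 0.64), ([71.0, 249.0], [0.46, -0.053, 0.0], 0.4)]
[0.44673371 0.23608821 0.1717125 ] [ 0.02 -0.07  4.94]
```

Networks agree: finial at (0.446, 0.236). Descend and grip.

```bash
python3 -m inch '[[[0,0,0.6],0],[[0,0,0.7],0],[[0,0,0.7],0],[[0,0,0.7],0],[[0,0,0.7],0],[[0,0,0.7],0],[[0,0,0.5],0],[[0,0,0.3],0],[[0,0,0],0],[[0,0,0],0]]'
python3 -m inch '[[[0,0,0],0],[[0,0,0],0],[[0,0,0],0],[[0,0,0],0],[[0,0,0],0],[[0,0,0],0],[[0,0,0],0],[[0,0,0],0]]' 1 30
python3 -m inch '[[[0,0,-0.3],0],[[0,0,-0.6],0],[[0,0,-0.8],0],[[0,0,-0.8],0],[[0,0,-0.8],0],[[0,0,-0.8],0],[[0,0,-0.8],0],[[0,0,-0.5],0],[[0,0,-0.3],0],[[0,0,0],0]]'
python3 - <<'E'
from h import *
T=tool();e=robot.state()["eef_pos"];print(e,(T.T@(np.array([.666,.202,.078])-e)/.02).round(2))
E
```

```text
time: 32.15
eef_pos: [0.4464, 0.2357, 0.0726]
tool_rot: [0.0, 0.176, 0.984, 0.0]
ft_force: [0.3, -1.2, 0.2]
gripper_width: 0.0705
gripper_force: 0.0
time: 32.95
eef_pos: [0.446, 0.2354, 0.0725]
tool_rot: [-0.0, 0.176, 0.984, -0.0]
ft_force: [-1.3, -0.7, 2.5]
gripper_width: 0.0281
gripper_force: 30.0
time: 33.95
eef_pos: [0.4465, 0.2358, 0.1872]
tool_rot: [0.001, 0.176, 0.984, 0.0]
ft_force: [0.4, 0.0, -4.7]
gripper_width: 0.0282
gripper_force: 30.0
[0.44647476 0.2358071  0.18718521] [-10.88   2.22   5.47]
```

```bash
python3 - <<'E'
from h import *
a=robot.grab_frame("scene");b=robot.grab_frame("side");w=robot.grab_frame("wrist")
c=lambda im,x,y,s:cv2.resize(im[y:y+s,x:x+s],(400,400),interpolation=3)
cv2.imwrite("pics/f.png",np.hstack([c(a,235,75,90),c(b,165,95,90)]))
E
```

```text
(no output)
```

View pics/f.png

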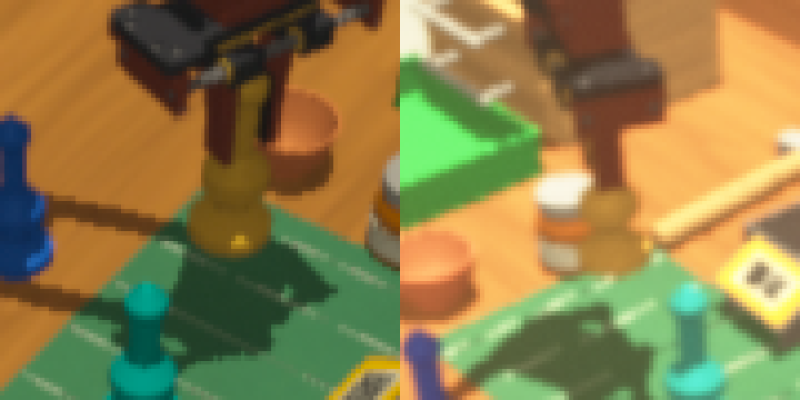

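The finial hangs upright in the fingers (left panel: foot at (230,240), tip (252,95); it leans no more than perspective gives the turquoise one). The neck is held, so carry it to the crate.

```bash
python3 -m inch '[[[-0.3,0.06,0],0],[[-0.58,0.12,0],0],[[-0.8,0.16,0],0],[[-0.8,0.16,0],0],[[-0.8,0.16,0],0],[[-0.8,0.16,0],0],[[-0.8,0.16,0],0],[[-0.8,0.16,0],0],[[-0.8,0.16,0],0],[[-0.8,0.16,0],0],[[-0.8,0.16,0],0],[[-0.8,0.16,0],0],[[-0.8,0.16,0],0],[[-0.8,0.16,0],0],[[-0.5,0.1,0],0],[[-0.3,0.06,0],0],[[-0.2,0.04,0],0],[[0,0,0],0],[[0,0,0],0],[[0,0,0],0]]'
python3 -m inch '[[[0,0,0.4],0],[[0,0,0.7],0],[[0,0,0.8],0],[[0,0,0.8],0],[[0,0,0.8],0],[[0,0,0.7],0],[[0,0,0.4],0],[[0,0,0.2],0],[[0,0,0.2],0],[[0,0,0],0],[[0,0,0],0]]'
python3 - <<'E'
from h import *
for i in range(3):
  s=robot.state();print(s["eef_pos"].round(4),s["ft_force"].round(2));robot.grab_frame("side")
E
```

```text
time: 36.1
eef_pos: [0.6768, 0.1993, 0.1865]
tool_rot: [-0.0, 0.176, 0.984, -0.0]
ft_force: [0.5, 0.1, -4.4]
gripper_width: 0.0281
gripper_force: 30.0
time: 37.2
eef_pos: [0.6779, 0.1992, 0.087]
tool_rot: [0.0, 0.176, 0.984, 0.0]
ft_force: [0.5, 0.0, -4.2]
gripper_width: 0.0283
gripper_force: 30.0
[0.6779 0.1992 0.087 ] [ 0.47  0.05 -4.18]
[0.6779 0.1992 0.0871] [ 0.01 -0.03 -4.58]
[0.6779 0.1992 0.0872] [-0.07 -0.14 -4.93]
```

```bash
python3 -m inch '[[[0.3,0,0],0],[[0.3,-0.04,0],0],[[0,0,0.2],0],[[0,0,0.1],0],[[0,0,0.05],0],[[0,0,0.05],0],[[0,0,0],0],[[0,0,0],0]]'
python3 -m inch '[[[0,0,0.04],0],[[0,0,0.04],0],[[0,0,0],0],[[0,0,0],0]]'
```

```text
time: 38.15
eef_pos: [0.666, 0.2025, 0.0784]
tool_rot: [-0.0, 0.176, 0.984, -0.0]
ft_force: [0.4, 0.2, -3.5]
gripper_width: 0.0284
gripper_force: 30.0
time: 38.55
eef_pos: [0.6659, 0.2025, 0.0768]
tool_rot: [-0.0, 0.176, 0.984, -0.0]
ft_force: [-0.8, -0.3, -4.8]
gripper_width: 0.0283
gripper_force: 30.0
```

```bash
python3 -m inch '[[[0,0,0.03],0],[[0,0,0.03],0],[[0,0,0],0],[[0,0,0],0]]'
python3 -m inch '[[[0,0,0.03],0],[[0,0,0.03],0],[[0,0,0],0],[[0,0,0],0]]'
```

```text
time: 38.95
eef_pos: [0.6665, 0.2024, 0.0765]
tool_rot: [0.001, 0.176, 0.984, 0.0]
ft_force: [-1.6, -1.6, 5.1]
gripper_width: 0.0281
gripper_force: 30.0
time: 39.35
eef_pos: [0.6671, 0.2023, 0.0765]
tool_rot: [0.001, 0.176, 0.984, 0.0]
ft_force: [-1.6, -2.5, 10.0]
gripper_width: 0.0282
gripper_force: 30.0
```

```bash
python3 -m inch '[[[0,0,-0.04],0],[[0,0,0],0]]'
python3 -m inch '[[[0,0,0],0],[[0,0,0],0],[[0,0,0],0],[[0,0,0],0],[[0,0,0],0],[[0,0,0],0]]' 0.2 20
python3 -m inch '[[[0,0,-0.3],0],[[0,0,-0.6],0],[[0,0,-1],0],[[0,0,-1],0],[[0,0,-1],0],[[0,0,-1],0],[[0,0,-1],0],[[0,0,-1],0],[[0,0,-1],0],[[0,0,-1],0],[[0,0,0],0]]'
python3 look.py w8 finial:.004 finial_neck:.096 confirm_top:.034
python3 - <<'E'
from h import *
for c in("scene","side"):
  robot.grab_frame(c)
  for q,z in(("finial",.004),("finial_neck",.096)): print(c,q,[(onz(c,d["location"],z).round(3).tolist(),round(d["score"],2)) for d in robot.place_of(c,q)])
T=tool();e=robot.state()["eef_pos"];print(T.round(3),e,(T.T@(np.array([.445,-.006,.2])-e)/.02).round(2))
E
```

```text
time: 39.55
eef_pos: [0.6666, 0.2024, 0.0764]
tool_rot: [0.001, 0.176, 0.984, 0.0]
ft_force: [-0.9, -2.3, 8.5]
gripper_width: 0.0283
gripper_force: 30.0
time: 40.15
eef_pos: [0.6659, 0.2026, 0.0751]
tool_rot: [-0.0, 0.176, 0.984, -0.0]
ft_force: [0.0, 0.4, -0.1]
gripper_width: 0.0696
gripper_force: 0.0
time: 41.25
eef_pos: [0.668, 0.2029, 0.2579]
tool_rot: [0.003, 0.176, 0.984, 0.001]
ft_force: [0.6, -0.2, -0.1]
gripper_width: 0.0699
gripper_force: 0.0
finial [([152.0, 31.0], [0.444, 0.136, 0.004], 0.75), ([248.0, 153.0], [0.661, 0.201, 0.004], 0.62)]
finial_neck [([250.0, 169.0], [0.664, 0.203, 0.096], 0.85), ([126.0, 15.0], [0.443, 0.135, 0.096], 0.83)]
confirm_top [([58.0, 74.0], [0.44, -0.015, 0.034], 0.58)]
scene finial [([0.266, 0.205, 0.004], 0.96), ([0.448, 0.134, 0.004], 0.94), ([0.657, 0.206, 0.004], 0.74)]
scene finial_neck [([0.266, 0.217, 0.096], 0.93), ([0.447, 0.129, 0.096], 0.92), ([0.664, 0.189, 0.096], 0.77)]
side finial [([0.677, 0.224, 0.004], 0.78), ([0.261, 0.222, 0.004], 0.74), ([0.536, -0.341, 0.004], 0.57), ([0.753, 0.305, 0.004], 0.29)]
side finial_neck [([0.26, 0.234, 0.096], 0.98), ([0.436, 0.122, 0.096], 0.94), ([0.663, 0.2, 0.096], 0.78), ([0.461, -0.38, 0.096], 0.39)]
[[-0.938  0.347 -0.001]
 [ 0.347  0.938 -0.   ]
 [ 0.001 -0.001 -1.   ]] [0.6656264  0.20244229 0.25250781] [  6.73 -13.6    2.64]
```

Finial stands upright at about (0.663, 0.202). On to the key, fingers shut.

```bash
python3 -m inch '[[[0.48,-0.97,0],0],[[0.48,-0.97,0],0],[[0.48,-0.97,0],0],[[0.48,-0.97,0],0],[[0.48,-0.97,0],0],[[0.48,-0.97,0],0],[[0.48,-0.97,0],0],[[0.48,-0.97,0],0],[[0.48,-0.97,0],0],[[0.48,-0.97,0],0],[[0.48,-0.97,0],0],[[0.48,-0.97,0],0],[[0.48,-0.97,0.3],0],[[0.48,-0.97,0.7],0],[[0,0,1],0],[[0,0,0],0],[[0,0,0],0],[[0,0,0],0]]' 1 30
python3 - <<'E'
from h import *
k=robot.get_calibration("wrist");im=robot.grab_frame("wrist");hsv=cv2.cvtColor(im,cv2.COLOR_BGR2HSV)
m=cv2.inRange(hsv,(50,140,110),(72,255,255))
n,l,st,ce=cv2.connectedComponentsWithStats(m)
e=robot.state()["eef_pos"];print(e,robot.state()["gripper_width"])
for i in range(1,n):
  if st[i,4]>60: print(st[i],onz("wrist",ce[i],.034,k).round(4))
print([(onz("wrist",d["location"],.034,k).round(3).tolist(),round(d["score"],2)) for d in robot.place_of("wrist","confirm_top")])
for c in("scene","side"):
  robot.grab_frame(c);print(c,[(onz(c,d["location"],.034).round(3).tolist(),round(d["score"],2)) for d in robot.place_of(c,"confirm_top")])
E
```

```text
time: 43.55
eef_pos: [0.4466, -0.0055, 0.2141]
tool_rot: [0.001, 0.176, 0.984, 0.0]
ft_force: [-0.5, -0.1, -0.8]
gripper_width: 0.0006
gripper_force: 0.0
[ 0.44665036 -0.00548622  0.21413477] 0.0007123372131247138
[([0.449, -0.006, 0.034], 0.88)]
scene [([0.479, -0.358, 0.034], 0.68), ([0.44, -0.008, 0.034], 0.66)]
side [([0.484, 0.366, 0.034], 0.68), ([0.45, -0.004, 0.034], 0.4)]
```

```bash
python3 -m inch '[[[0,0,0.6],0],[[0,0,1],0],[[0,0,1],0],[[0,0,1],0],[[0,0,1],0],[[0,0,1],0],[[0,0,1],0],[[0,0,0.8],0],[[0,0,0.5],0],[[0,0,0.3],0],[[0,0,0],0],[[0,0,0],0]]'
python3 -m inch '[[[0,0,0.15],0],[[0,0,0.15],0],[[0,0,0.15],0],[[0,0,0],0],[[0,0,0],0]]'
python3 -m inch '[[[0,0,0.1],0],[[0,0,0.1],0],[[0,0,0],0],[[0,0,0],0]]'
```

```text
time: 45.05
eef_pos: [0.446, -0.0057, 0.0496]
tool_rot: [0.0, 0.176, 0.984, -0.0]
ft_force: [-0.1, -0.9, 0.4]
gripper_width: 0.0003
gripper_force: 0.0
time: 45.55
eef_pos: [0.4462, -0.0057, 0.0405]
tool_rot: [0.001, 0.176, 0.984, -0.0]
ft_force: [0.7, 0.7, 3.6]
gripper_width: 0.0003
gripper_force: 1.8
time: 45.95
eef_pos: [0.4463, -0.0057, 0.0379]
tool_rot: [0.001, 0.176, 0.984, -0.0]
ft_force: [-3.2, 1.2, 27.9]
gripper_width: 0.0008
gripper_force: 14.0
```

```bash
python3 -m inch '[[[0,0,-0.2],0],[[0,0,-0.3],0],[[0,0,-0.6],0],[[0,0,-1],0],[[0,0,-1],0],[[0,0,-1],0],[[0,0,-1],0],[[0,0,-1],0],[[0,0,-1],0],[[0,0,-1],0],[[0,0,0],0],[[0,0,0],0],[[0,0,0],0],[[0,0,0],0]]'
python3 - <<'E'
from h import *
for c in("scene","side"):
  robot.grab_frame(c)
  for q,z in(("finial_neck",.096),("scanner_grip",.076)): print(c,q,[(onz(c,d["location"],z).round(3).tolist(),round(d["score"],2)) for d in robot.place_of(c,q)])
robot.job_done()
E
```

```text
time: 47.35
eef_pos: [0.4446, -0.0054, 0.1971]
tool_rot: [-0.001, 0.176, 0.984, -0.0]
ft_force: [0.1, -0.8, -0.3]
gripper_width: 0.0005
gripper_force: 0.0
scene finial_neck [([0.651, 0.206, 0.096], 0.92)]
scene scanner_grip [([0.471, -0.355, 0.076], 0.81), ([0.677, 0.147, 0.076], 0.75)]
side finial_neck [([0.257, 0.213, 0.096], 0.93), ([0.435, 0.13, 0.096], 0.6), ([0.452, -0.36, 0.096], 0.16)]
side scanner_grip [([0.474, -0.344, 0.076], 0.56)]
the job is handed in; nothing more can be done
```

The job is handed in at about 47 s, verdict not shown: label scanned from about 12 cm (not 10, to clear the finial) for over 2 s, scanner back on its rest, brass finial stood in the yellow-labelled crate, and the confirm key pressed until it bottomed at about 28 N, then released.

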